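Pack the dry goods into the pantry tray

TASK

Pack the corn-flour carton, the coffee tin and the tea-bag box into the low plywood tray so that all three stand upright, flat on its floor, at the same time; it is a close fit, and the tea box, which already stands somewhere in the middle of the tray, has to be shifted to make room. Set the packs down rather than dropping or ramming them, and leave the mug, the jar, the scoop and the spoon where they are.

Things in the scene. Friction and masses are not known exactly. Their poses are not given: they have to be found in the camera images.
- tray_floor (a point): The pantry tray: low, open, plywood, with 8 mm walls and an 8 mm floor; inside 122 mm along its own x and 164 mm along its own y, outside 138 x 180 mm, rim 38 mm above the ledge (30 mm above its inner floor). It stands firm and does not slip. This point is the centre of the inner floor's upper face, 8 mm above the ledge; x and y run along the walls, z up.
- flour_carton_center (a point): Corn-flour carton, brown cardboard with a paper tape strip over the top: 114 mm (its x) x 62 mm (its y) x 100 mm high (its z, up), about 0.45 kg, standing upright loose on the ledge to the right of the tray. This point is its centre, 50 mm above its underside.
- coffee_tin_center (a point): Coffee tin, bare metal with a slip lid, rectangular: 90 mm (its x) x 56 mm (its y) x 95 mm high (its z, up), about 0.3 kg, standing upright loose on the ledge to the right of the tray. This point is its centre, 47.5 mm above its underside.
- tea_box_center (a point): Tea-bag box, brown cardboard, the lowest of the three: 90 mm (its x) x 54 mm (its y) x 60 mm high (its z, up), about 0.14 kg; it starts upright inside the tray, near the middle of its floor and turned any way. This point is its centre, 30 mm above its underside.
- flour_carton: The same corn-flour carton; origin at the centre of its underside, same axes.
- coffee_tin: The same coffee tin; origin at the centre of its underside, same axes.
- tea_box: The same tea-bag box; origin at the centre of its underside, same axes.
- tray: The same tray; origin under its centre, on the ledge, same axes.
- mug: White ceramic mug, 82 mm across, 95 mm high, handle towards its own +y, beyond the packs. Bystander; origin at the centre of its underside.
- jar: Glass jar with a steel lid, 66 mm across, 110 mm high, beyond the packs. Bystander; origin at the centre of its underside.
- scoop: Orange plastic flour scoop, 210 mm long along its own x, 80 mm wide and 55 mm high, lying between the robot and the packs. Bystander; origin under the middle of its length, on the ledge.
- spoon: Wooden spoon, 240 mm long along its own x, lying between the robot and the tray. Bystander; origin under the middle of its length, on the ledge.
Not all that is in view belongs to the job. Of the things shaped like the tray, the wooden one is meant.

How it is judged:
By the outcome, as a careful person would: the job done as asked, in the order asked, and still so for the second after the job is handed in, with the robot touching nothing.
It also fails if it takes over 72 s, if anything falls off the work surface, if the arm or the gripper's body presses on something with over 40 N, if the wrist force passes 120 N, or if a joint passes its speed limit or range.

ROBOT

A 7-joint arm with a two-finger parallel gripper is mounted at the origin on the work surface. World frame = base frame: x ahead of the robot, y to its left, z up, the work surface at z = 0. Lengths are in m, angles in degrees, forces in N, time in s.
With the tool pointing down it reaches from about 0.35 to 0.775 m from the base axis. Payload 3.1 kg.
Tool frame: the origin (TCP) lies on the centre line of the jaws, within the pads' length; the fingertips stand 17 mm ahead of it and the grasp point (between the pads) lies 2 mm behind it (robot.tip_reach is the distance from the TCP to the fingertips, in m); z points along the fingers, y is the line along which they close (so a half turn about z gives the same grasp; the last joint's range is limited). The gripper opens to 85 mm and grips with 20 to 120 N. Pads are 22 mm wide; open, the fingers measure 114 mm over their backs; the gripper's body (76 mm by 85 mm) begins 54 mm behind the grasp point. The pads swing forward as they close: fully open they stand 13 mm farther back than shut.
Start: joints at [-74.181, 17.813, 0.802, 86.603, -0.252, 75.585, -1.558], TCP at [0.172, 0.522, 0.219] pointing down, gripper open.
Joint ranges: [-154.91, 154.91], [-16.99, 109.72], [-72.82, 74.43], [7.12, 147.25], [-82.49, 262.49], [11.32, 116.49], [-174.64, 174.64]. Speed limits (degrees/s): [159.86, 159.86, 180, 180, 180, 180, 180].

INTERFACE

Orientations are given as [roll, pitch, yaw] about the fixed x, y, z axes, in that order (R = Rz(yaw) Ry(pitch) Rx(roll)).
In Python, from station import robot, fingers, vision, workorder, recognise gives the robot as it stands. Calls block until the motion is done:
- robot.move_to(position, orientation): joint-space move of the TCP to a pose.
- robot.line_to(position, orientation=None, velocity=0.15, f_stop=None): straight line of the TCP; orientation=None keeps the orientation; velocity is the mean speed in m/s. With f_stop (N) it stops when the force on the tool has changed by that much, and returns True; else False.
- robot.move_j(angles): joint-space move.
- fingers.gripper_to(opening, force=None): opening from 0.0 (shut) to 1.0 (fully open); force is the grip in N (None keeps the last); returns when the fingers have stopped.
- robot.pause(seconds).
- robot.inverse_kinematics(position, orientation): joint angles nearest the present ones, or None.
- vision.grab_frame(name): name is "scene" or "side" or "wrist"; returns the picture (420x560x3 uint8, red, green, blue); there is no depth.
- vision.calibration(name): a dict with "mtx" (3x3 intrinsics, pixels), "k1" (the pictures are not rectified: a ray, as slopes to the right and down, at radius r is drawn at 1 + k1 r^2 times it, then the intrinsics apply), "extrinsics" (4x4, takes a point from world to camera coordinates); the wrist camera has in their place "T_tool_cam" (4x4, takes a point from camera to tool coordinates, whose origin is the TCP and whose axes are the flange's). Camera axes: x right, y up, looking along -z (the intrinsics and any distortion apply to the point x, -y, -z); pixel columns grow to the right and rows downward; lengths in m; the calibration is good to about 2 mm. A picture is of the moment at which its call begins: read the wrist's pose just before it. calibration takes no time and is no camera call.
A pose or a line that the arm cannot do raises robot.PlanningError and nothing moves.
- workorder.close_job(): hands the job in; it is judged then, once.
Trained networks look in the newest picture that a camera, given by its name, has taken for a name from the list of things; names that differ only in an ending like _2 or _b are one class to them, and where a whole thing is asked for, a point or a joint stands for the part that bears it (a point fixed in the world has none). Each returns a list of dicts, best first, with "p" (0 to 1); they miss things now and then, are a little off and sometimes report something else, mostly with a low value. They report only what shows in the picture. A call takes as long as a camera call. They do not tell look-alikes from the thing itself.
- recognise(label, camera): "rect" ([centre column, centre row, width, height] in pixels, round what is visible of it).
Readings, each from a call of its own:
- robot.current_time_s(): time.
- robot.current_joint_positions(): joint angles.
- robot.current_dq(): joint speeds.
- robot.current_joint_torque(): joint torques, N m.
- robot.current_tool_pos(): TCP position.
- robot.current_eef_rot(): TCP orientation.
- robot.current_contact_force(): force on the tool from outside, world axes, zero at the start.
- robot.current_torque(): the same for the moment, N m.
- robot.current_finger_gap(): opening from 0.0 (shut) to 1.0 (fully open).
- robot.current_gripper_force(): force on a finger pad.
Only numpy, scipy, OpenCV 4.12 (cv2) and the standard library are available. Lean on these libraries where they do the work, as an engineer would, in place of code of your own. Each camera call takes 0.05 s, during which the arm holds its last target. There are 200 camera calls.

## Working session

There is one attempt and no reset: what is moved stays moved. The work goes in short steps, each a Python script; the robot and the scene stay as the last script left them, time stands still between calls to the robot, and variables do not carry over. Pictures are saved under pics/ and viewed, at most 10 in all, crops included, and the job is handed in when it is done.

```bash
mkdir -p pics; ls
cat > h.py <<'E'
import numpy as np, cv2
from station import robot, fingers, vision, workorder, recognise
def save(cam,name):
    im=vision.grab_frame(cam); cv2.imwrite(f'pics/{name}.png',cv2.cvtColor(im,cv2.COLOR_RGB2BGR)); return im
E
python3 - <<'E'
from h import *
np.set_printoptions(precision=4,suppress=True)
for c in ['scene','side']:
    save(c,c+'0')
    k=vision.calibration(c); print(c,k)
    for l in ['tray','flour_carton','coffee_tin','tea_box','mug','jar','scoop','spoon']:
        print(l,[(np.round(d['rect']),round(d['p'],2)) for d in recognise(l,c)[:3]])
print(vision.calibration('wrist'),robot.current_time_s(), robot.current_eef_rot())
a=cv2.imread('pics/scene0.png');b=cv2.imread('pics/side0.png')
E
```

```text
pics
scene {'mtx': array([[393.3482,   0.    , 276.6507],
       [  0.    , 393.3482, 212.9325],
       [  0.    ,   0.    ,   1.    ]]), 'k1': 0.03450734646037, 'extrinsics': array([[-0.7003,  0.7135,  0.0209,  0.4141],
       [-0.4704, -0.4833,  0.7384,  0.1593],
       [ 0.537 ,  0.5073,  0.6741, -1.1512],
       [ 0.    ,  0.    ,  0.    ,  1.    ]])}
tray [(array([381., 326., 124., 116.]), 0.97), (array([342., 218.,  85.,  72.]), 0.59)]
flour_carton [(array([235., 215.,  52.,  54.]), 0.69)]
coffee_tin [(array([198., 165.,  28.,  52.]), 0.71)]
tea_box [(array([384., 318.,  59.,  65.]), 0.83)]
mug [(array([181., 280.,  55.,  70.]), 0.8)]
jar [(array([135., 216.,  38.,  59.]), 0.8)]
scoop [(array([260., 145.,  65.,  46.]), 0.88)]
spoon [(array([445., 271.,  63.,  71.]), 0.94)]
side {'mtx': array([[431.3882,   0.    , 283.6383],
       [  0.    , 431.3882, 212.0514],
       [  0.    ,   0.    ,   1.    ]]), 'k1': -0.1016632834061863, 'extrinsics': array([[ 0.9278, -0.3727,  0.0183, -0.5299],
       [ 0.2257,  0.5996,  0.7678, -0.1277],
       [-0.2971, -0.7082,  0.6404, -0.8744],
  
[... 285 characters left out ...]
.7)]
mug [(array([378., 200.,  39.,  53.]), 0.82)]
jar [(array([420., 259.,  41.,  61.]), 0.79)]
scoop [(array([221., 348., 126.,  58.]), 0.66), (array([249., 162.,  56.,  45.]), 0.61)]
spoon [(array([172., 174.,  94.,  28.]), 0.94), (array([417., 262.,  40.,  60.]), 0.31), (array([337., 321.,  47.,  82.]), 0.29)]
{'mtx': array([[319.6547,   0.    , 276.0547],
       [  0.    , 319.6547, 211.2624],
       [  0.    ,   0.    ,   1.    ]]), 'k1': -0.014031511065533497, 'T_tool_cam': array([[ 0.0004,  0.9549,  0.2969,  0.0757],
       [ 1.    , -0.0008,  0.0015, -0.0005],
       [ 0.0016,  0.2969, -0.9549, -0.1553],
       [ 0.    ,  0.    ,  0.    ,  1.    ]])} 0.9 [179.9955   0.002  161.7931]
```

View pics/scene0.png

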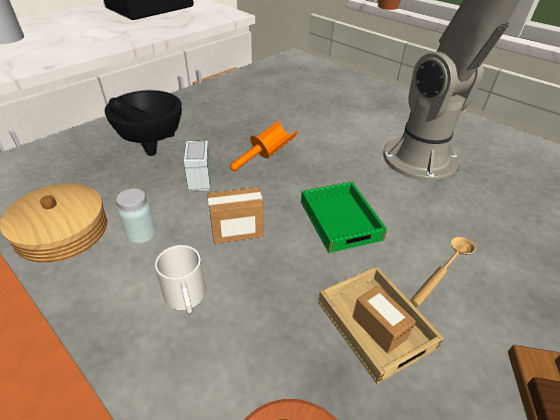

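View pics/side0.png

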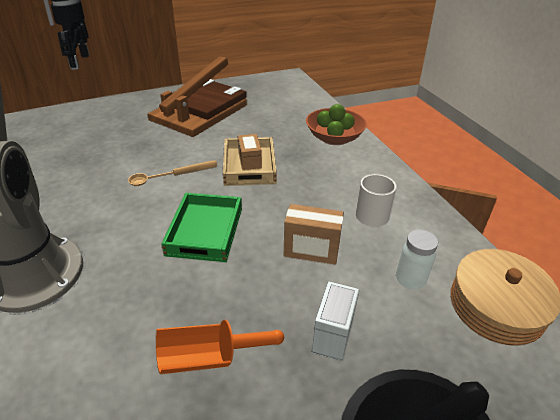

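The wooden tray shows at scene (381,326) and side (249,162) with the tea box inside; the green tray is a decoy. The flour carton is at scene (235,215) and side (315,234), and the tin at scene (198,165) and side (337,322). I'll triangulate coarse positions next.

```bash
cat >> h.py <<'E'
np.set_printoptions(precision=4,suppress=True)
def rot(o):
    from scipy.spatial.transform import Rotation as R
    return R.from_euler('xyz',o,degrees=True).as_matrix()
def extr(cam,pose=None):
    "world->cam 4x4; pose=(pos,rpy) for wrist"
    k=vision.calibration(cam)
    if cam!='wrist': return k['extrinsics']
    T=np.eye(4);T[:3,:3]=rot(pose[1]);T[:3,3]=pose[0]
    return np.linalg.inv(T@k['T_tool_cam'])
def proj(P,cam,E):
    k=vision.calibration(cam);P=np.atleast_2d(P);c=P@E[:3,:3].T+E[:3,3]
    s=np.c_[c[:,0]/-c[:,2],-c[:,1]/-c[:,2]];s=s*(1+k['k1']*(s**2).sum(1,keepdims=True))
    return s@np.diag([k['mtx'][0,0],k['mtx'][1,1]])+k['mtx'][:2,2]
def at_z(uv,z,cam,E):
    "pixel -> world point at height z"
    from scipy.optimize import least_squares
    k=vision.calibration(cam);m=k['mtx'];d=(np.array(uv)-m[:2,2])/m[0,0];s=d.copy()
    for _ in range(20): s=d/(1+k['k1']*(s@s))
    r=E[:3,:3].T@np.array([s[0],-s[1],-1]);o=-E[:3,:3].T@E[:3,3]
    return o+r*(z-o[2])/r[2]
E
python3 - <<'E'
from h import *
from scipy.optimize import least_squares
D={'tray':((381,326),(249,162)),'flour':((235,215),(315,234)),'tin':((198,165),(337,322)),'tea':((384,318),(251,151)),'mug':((181,280),(378,200)),'jar':((135,216),(420,259)),'scoop':((260,145),(221,348)),'spoon':((445,271),(172,174)),'green':((342,218),(202,227))}
for n,(a,b) in D.items():
    f=lambda p:np.r_[proj(p,'scene',extr('scene'))[0]-a,proj(p,'side',extr('side'))[0]-b]
    r=least_squares(f,[.5,0,0]);print(n,r.x,np.hypot(*r.x[:2]),r.cost)
E
```

```text
tray [0.5556 0.2324 0.006 ] 0.602270249174677 2.1837801473406544
flour [ 0.58   -0.1468  0.0506] 0.5983201517733517 1.3700494654218789
tin [ 0.5221 -0.3622  0.0474] 0.635460206637763 2.6715350191133056
tea [0.5617 0.2341 0.0404] 0.6085257971846648 3.8452751537215732
mug [ 0.7697 -0.0864  0.0448] 0.774569861023074 4.330974234890039
jar [ 0.7416 -0.2939  0.0555] 0.797758915000716 3.007766412415277
scoop [ 0.3235 -0.3323  0.0345] 0.463733220782369 0.16333253044662624
spoon [0.3454 0.2537 0.0029] 0.4285257383791905 1.2349490646605144
green [0.3721 0.0048 0.0083] 0.3721439382564939 0.05347485613867303
```

Run:
```python
from h import *
import json
out={}
for n,p,y in [('w_tray',(0.54,0.24,0.24),115),('w_packs',(0.54,-0.25,0.27),65)]:
    robot.move_to(p,[180,0,y]); 
    pose=(list(map(float,robot.current_tool_pos())),list(map(float,robot.current_eef_rot())))
    im=save('wrist',n); out[n]=pose
    print(n,pose,robot.current_time_s(),robot.current_joint_positions())
    cv2.imwrite(f'pics/{n}_v.png',cv2.resize(cv2.imread(f'pics/{n}.png'),(800,600),interpolation=cv2.INTER_CUBIC))
json.dump(out,open('poses.json','w'))
```

```text
w_tray ([0.538748878509644, 0.24253362898598083, 0.2397373538764617], [-179.96955040708238, -0.10096736512658396, 115.23394972742273]) 2.65 [-41.9419  23.0222  23.5501  78.3111  -9.1991  80.5597   6.6783]
w_packs ([0.5412164818858051, -0.24764368739554565, 0.26958339874875853], [-179.9636536698284, -0.08233631993519665, 65.23600151107175]) 4.4833 [ -9.9175  28.4503  52.8538  74.8324 -22.3967  87.3266  15.6909]
```

View pics/w_tray_v.png

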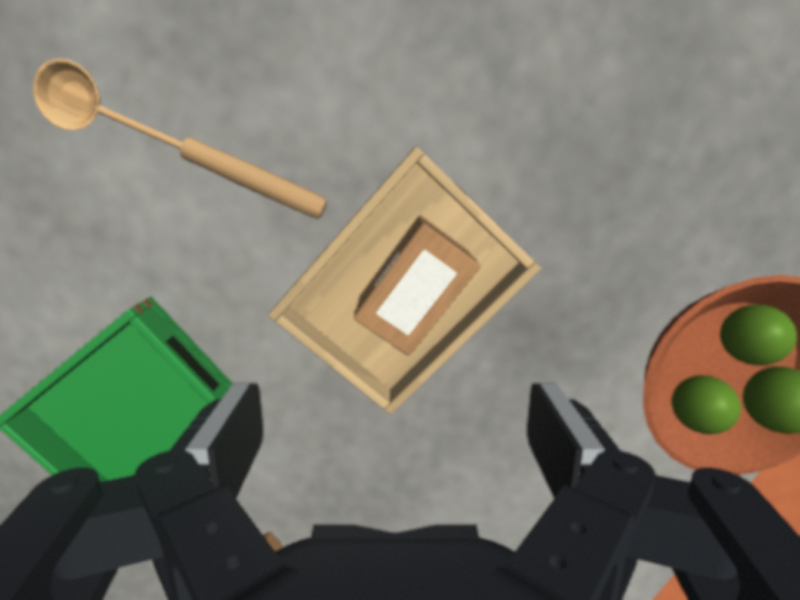

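View pics/w_packs_v.png

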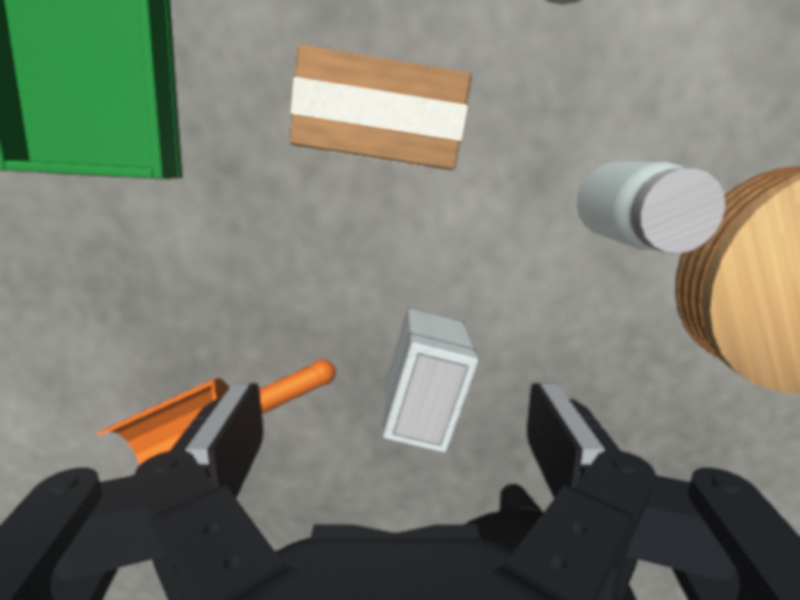

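The tray view shows tray rim corners at (418,148), (540,267), (390,411), (271,316) in the 800-px picture, and tea top corners at (423,217), (479,265), (410,354), (356,313). The packs view shows flour top corners at (299,45), (471,72), (455,169), (290,144), and tin top corners at about (413,335), (477,357), (445,451), (384,437). I'll fit poses from these.

Run:
```python
from h import *
import json
from scipy.optimize import least_squares
P=json.load(open('poses.json'))
C={'tray':('w_tray',.038,138,180,[(418,148),(540,267),(390,411),(271,316)]),
'tea':('w_tray',.068,90,54,[(423,217),(479,265),(410,354),(356,313)]),
'flour':('w_packs',.1,114,62,[(299,45),(471,72),(455,169),(290,144)]),
'tin':('w_packs',.095,90,56,[(413,335),(477,357),(445,451),(384,437)])}
res={}
for n,(im,z,L,W,c) in C.items():
    E=extr('wrist',P[im]);g=cv2.imread(f'pics/{im}.png',0)
    raw=np.array(c,float)*.7-.15
    q=cv2.cornerSubPix(g,raw.astype(np.float32)[:,None],(4,4),(-1,-1),(3,50,.01))[:,0]
    for tag,uv in (('raw',raw),('sub',q)):
        w=np.array([at_z(u,z,'wrist',E)[:2] for u in uv]);sd=np.linalg.norm(w-np.roll(w,-1,0),axis=1)*1000
        best=None
        M=np.array([[1,1],[1,-1],[-1,-1],[-1,1]])/2*[L/1e3,W/1e3]
        for y0 in np.arange(0,180,15):
          for fl in (M,M[::-1]):
            for k in range(4):
              A=np.roll(fl,k,0)
              def f(p):
                t=np.radians(p[2]*100);R=np.array([[np.cos(t),-np.sin(t)],[np.sin(t),np.cos(t)]])
                return (A@R.T+p[:2]-w).ravel()
              r=least_squares(f,[*w.mean(0),y0/100])
              if best is None or r.cost<best.cost: best=r
        x=best.x;print(n,tag,x[:2],'yaw %.1f'%(x[2]*100%180),'rms mm %.2f'%(1e3*np.sqrt(2*best.cost/4)),'sides',sd.round(1))
        if tag=='raw': print('   shift',np.abs(q-raw).max(1))
```

```text
Traceback (most recent call last):
cv2.error: OpenCV(4.12.0) :-1: error: (-5:Bad argument) in function 'cornerSubPix'
> Overload resolution failed:
>  - Layout of the output array corners is incompatible with cv::Mat
>  - Expected Ptr<cv::UMat> for argument 'corners'
```

```bash
cat > fit.py <<'E'
from h import *
def fit(c,z,L,W,cam,E,img,scale=.7,off=-.15):
    "rectangle pose from 4 clicked corners at height z"
    g=cv2.imread(img,0);raw=np.array(c,float)*scale+off
    q=cv2.cornerSubPix(g,np.ascontiguousarray(raw.astype(np.float32).reshape(-1,1,2)),(4,4),(-1,-1),(3,50,.01)).reshape(-1,2)
    for tag,uv in (('raw',raw),('sub',q)):
        w=np.array([at_z(u,z,cam,E)[:2] for u in uv])
        M=np.array([[1,1],[1,-1],[-1,-1],[-1,1]])/2*[L/1e3,W/1e3];best=(9,)
        for A in [np.roll(f,k,0) for f in (M,M[::-1]) for k in range(4)]:
            d=w-w.mean(0);s=(A.T@d);t=np.arctan2(s[0,1]-s[1,0],s[0,0]+s[1,1])
            R=np.array([[np.cos(t),-np.sin(t)],[np.sin(t),np.cos(t)]]);e=np.sqrt(((A@R.T-d)**2).sum(1).mean())
            if e<best[0]: best=(e,w.mean(0),np.degrees(t)%180)
        print(tag,best[1],'yaw %.1f'%best[2],'rms mm %.2f'%(1e3*best[0]),'sides',(np.linalg.norm(w-np.roll(w,-1,0),axis=1)*1000).round(1),'shift',np.abs(uv-raw).max(1).round(1))
E
python3 - <<'E'
from fit import *
import json
P=json.load(open('poses.json'))
C={'tray':('w_tray',.038,138,180,[(418,148),(540,267),(390,411),(271,316)]),
'tea':('w_tray',.068,90,54,[(423,217),(479,265),(410,354),(356,313)]),
'flour':('w_packs',.1,114,62,[(299,45),(471,72),(455,169),(290,144)]),
'tin':('w_packs',.095,90,56,[(413,335),(477,357),(445,451),(384,437)])}
for n,(im,z,L,W,c) in C.items():
    print(n);fit(c,z,L,W,'wrist',extr('wrist',P[im]),f'pics/{im}.png')
E
```

```text
tray
raw [0.5567 0.2212] yaw 162.9 rms mm 2.63 sides [134.1 177.6 132.5 178.1] shift [0. 0. 0. 0.]
sub [0.556  0.2214] yaw 162.8 rms mm 1.70 sides [136.2 178.1 134.5 179. ] shift [1.1 0.7 0.  1.8]
tea
raw [0.5606 0.2347] yaw 79.2 rms mm 2.50 sides [54.3 86.5 53.2 87.2] shift [0. 0. 0. 0.]
sub [0.5599 0.2328] yaw 79.8 rms mm 2.53 sides [59.1 88.8 52.8 90.8] shift [2.9 1.2 1.7 3.1]
flour
raw [ 0.5772 -0.1458] yaw 147.0 rms mm 1.15 sides [111.4  61.  113.1  60.6] shift [0. 0. 0. 0.]
sub [ 0.577  -0.1455] yaw 146.9 rms mm 1.32 sides [111.6  60.8 114.   59.5] shift [0.4 0.2 0.1 1.1]
tin
raw [ 0.5218 -0.3576] yaw 50.1 rms mm 2.35 sides [53.9 89.2 53.2 94.1] shift [0. 0. 0. 0.]
sub [ 0.5215 -0.3575] yaw 49.5 rms mm 2.81 sides [56.9 88.  54.2 95.3] shift [1.3 1.4 0.2 0.8]
```

```bash
cat > edge.py <<'E'
from h import *
from scipy.optimize import minimize
def rect(L,W,z): 
    c=np.array([[1,1],[1,-1],[-1,-1],[-1,1]])/2*[L/1e3,W/1e3]
    return [(np.r_[c[i],z/1e3],np.r_[c[(i+1)%4],z/1e3]) for i in range(4)]
SEG={'tray':rect(138,180,38)+rect(122,164,38),'tea':rect(90,54,68),'flour':rect(114,62,100),'tin':rect(90,56,95)}
def score(p,seg,views):
    t=np.radians(p[2]);c,s=np.cos(t),np.sin(t);R=np.array([[c,-s,0],[s,c,0],[0,0,1]]);tot=0
    for cam,E,g in views:
        for a,b in seg:
            X=(a+np.linspace(.03,.97,40)[:,None]*(b-a))@R.T+[p[0],p[1],0]
            uv=proj(X,cam,E).astype(np.float32);d=uv[-1]-uv[0];n=np.float32([-d[1],d[0]])/np.hypot(*d)
            gx=cv2.remap(g[0],uv[:,:1],uv[:,1:],1)[:,0];gy=cv2.remap(g[1],uv[:,:1],uv[:,1:],1)[:,0]
            tot+=np.abs(gx*n[0]+gy*n[1]).clip(0,60).mean()
    return -tot/len(views)/len(seg)
def grads(f,s):
    im=cv2.GaussianBlur(cv2.imread(f).astype(np.float32),(0,0),s)
    k=[cv2.Sobel(im,cv2.CV_32F,*d,ksize=3) for d in((1,0),(0,1))]
    return [x.mean(2) for x in k]
def refine(seg,p0,views):
    "views: (cam,E,file)"
    p=np.array(p0,float)
    for s in (2.0,1.0):
        v=[(c,E,grads(f,s)) for c,E,f in views];best=None
        for dx in np.linspace(-3,3,5):
            for dy in np.linspace(-3,3,5):
                for dt in (-1.5,0,1.5):
                    q=p+np.array([dx/1e3,dy/1e3,dt])*s/2; f=score(q,seg,v)
                    if best is None or f<best[0]: best=(f,q)
        sc=np.array([1e-3,1e-3,.5]);r=minimize(lambda u:score(best[1]+u*sc,seg,v),[0,0,0],method='Nelder-Mead',options=dict(xatol=.02,fatol=1e-3,initial_simplex=[[0,0,0],[1,0,0],[0,1,0],[0,0,1]]))
        p=best[1]+r.x*sc
    return p,r.fun
E
python3 - <<'E'
from edge import *
import json
P=json.load(open('poses.json'))
I={'tray':(.556,.2214,162.8),'tea':(.5603,.2338,79.5),'flour':(.577,-.1456,147),'tin':(.5216,-.3575,49.8)}
for n,p0 in I.items():
    w='w_tray' if n in('tray','tea') else 'w_packs'
    V=[('wrist',extr('wrist',P[w]),f'pics/{w}.png'),('scene',extr('scene'),'pics/scene0.png'),('side',extr('side'),'pics/side0.png')]
    for k in (V[:1],V[1:2],V[2:],V): print(n,'+'.join(v[0] for v in k),*refine(SEG[n],p0,k))
E
```

```text
tray wrist [  0.5565   0.2215 162.8941] -48.5797119140625Traceback (most recent call last):
  File "<stdin>", line 8, in <module>
  File "edge.py", line 28, in refine
    q=p+np.array([dx/1e3,dy/1e3,dt])*s/2; f=score(q,seg,v)
                                            ~~~~~^^^^^^^^^
  File "edge.py", line 12, in score
    uv=proj(X,cam,E).astype(np.float32);d=uv[-1]-uv[0];n=np.float32([-d[1],d[0]])/np.hypot(*d)
       ~~~~^^^^^^^^^
  File "h.py", line 16, in proj
    k=vision.calibration(cam);P=np.atleast_2d(P);c=P@E[:3,:3].T+E[:3,3]
ValueError: time passes only in moves, steps and waits
```

```bash
sed -i 's/vision\.calibration(cam)/CAL[cam]/; 2a CAL={c:vision.calibration(c) for c in ("scene","side","wrist")}' h.py
cat > run1.py <<'E'
from edge import *
import json
P=json.load(open('poses.json'))
I={'tray':(.556,.2214,162.8),'tea':(.5603,.2338,79.5),'flour':(.577,-.1456,147),'tin':(.5216,-.3575,49.8)}
for n,p0 in I.items():
    w='w_tray' if n in('tray','tea') else 'w_packs'
    V=[('wrist',extr('wrist',P[w]),f'pics/{w}.png'),('scene',extr('scene'),'pics/scene0.png'),('side',extr('side'),'pics/side0.png')]
    for k in (V[:1],V[1:2],V[2:],V): print(n,'+'.join(v[0] for v in k),*refine(SEG[n],p0,k))
E
python3 run1.py; python3 -c "
from h import *
print(robot.current_time_s())"
```

```text
tray wrist [  0.5565   0.2215 162.8941] -48.5797119140625
tray scene [  0.5599   0.2221 162.6105] -53.138572692871094
tray side [  0.5522   0.2149 159.6139] -51.00291061401367
tray wrist+scene+side [  0.5564   0.2222 162.8967] -48.78998947143555
tea wrist [ 0.5613  0.2313 79.3472] -56.701332092285156
tea scene [ 0.5605  0.2334 80.4653] -58.78536605834961
tea side [ 0.5573  0.2247 83.599 ] -51.49201583862305
tea wrist+scene+side [ 0.5608  0.2322 80.6958] -50.17428970336914
flour wrist [  0.5769  -0.1462 146.9506] -40.69458770751953
flour scene [  0.5675  -0.1622 153.3102] -37.043888092041016
flour side [  0.5771  -0.1485 148.8184] -44.87248611450195
flour wrist+scene+side [  0.5773  -0.1462 146.884 ] -37.4393196105957
tin wrist [ 0.52   -0.3602 49.4411] -60.0
tin scene [ 0.5182 -0.3618 47.3855] -58.410728454589844
tin side [ 0.5197 -0.3597 50.1889] -60.0
tin wrist+scene+side [ 0.5199 -0.3606 49.522 ] -59.23630905151367
4.4833
```

```bash
cat > act.py <<'E'
from h import *
TRAY=(.5564,.2220,162.9)
def tw(x,y,tray=TRAY):
    t=np.radians(tray[2]);c,s=np.cos(t),np.sin(t)
    return tray[0]+c*x-s*y, tray[1]+s*x+c*y
def go(x,y,z,yaw): robot.move_to([x,y,z],[180,0,yaw])
def ln(x,y,z,yaw,v=.12,f=None): return robot.line_to([x,y,z],[180,0,yaw],velocity=v,f_stop=f)
def st(m=''): print(m,'pos',np.array(robot.current_tool_pos()),'rot',np.round(robot.current_eef_rot(),2),'gap %.3f'%robot.current_finger_gap(),'F',np.round(robot.current_contact_force(),1),'t %.2f'%robot.current_time_s())
E
python3 - <<'E'
from act import *
x,y,a=.5608,.2325,80
go(x,y,.16,a); fingers.gripper_to(1.0,30); 
hit=ln(x,y,.060,a,.1,8); st(f'down {hit}')
fingers.gripper_to(0.0,30); st('grip')
ln(x,y,.085,a,.08); st('lift')
X,Y=tw(-.031,-.033)
ln(X,Y,.085,72.9,.08); robot.pause(.2); st('over')
hit=ln(X,Y,.0600,72.9,.03,5); st(f'set {hit}')
fingers.gripper_to(.85); ln(X,Y,.16,72.9,.15); st('up')
v=(.5364,.2420)
go(*v,.24,115); robot.pause(.3)
import json;P=json.load(open('poses.json'));P['w2']=(list(map(float,robot.current_tool_pos())),list(map(float,robot.current_eef_rot())))
save('wrist','w2');json.dump(P,open('poses.json','w'));st('look')
cv2.imwrite('pics/w2_v.png',cv2.resize(cv2.imread('pics/w2.png'),(800,600),interpolation=cv2.INTER_CUBIC))
E
```

```text
down False pos [0.5616 0.2326 0.0608] rot [179.91  -0.05  80.  ] gap 1.004 F [-1.4 -0.7  0. ] t 7.65
grip pos [0.5608 0.2325 0.06  ] rot [180.   0.  80.] gap 0.001 F [ 0.8 -0.1 -0.7] t 8.42
lift pos [0.5613 0.2326 0.0859] rot [179.93  -0.06  80.  ] gap -0.002 F [ 0.   0.3 -0.3] t 8.88
over pos [0.5952 0.2443 0.085 ] rot [-179.97   -0.     72.9 ] gap 0.003 F [ 0.2 -0.4  0.2] t 9.69
set False pos [0.596  0.2444 0.0602] rot [179.98  -0.01  72.9 ] gap 0.006 F [ 0.9 -0.   0.2] t 10.68
up pos [0.595  0.2444 0.159 ] rot [-179.9     0.05   72.9 ] gap 0.854 F [ 0.   0.4 -1. ] t 12.18
look pos [0.5364 0.2418 0.239 ] rot [-179.9     0.04  114.95] gap 0.851 F [ 0.4 -0.2  0.8] t 13.14
```

View pics/w2_v.png

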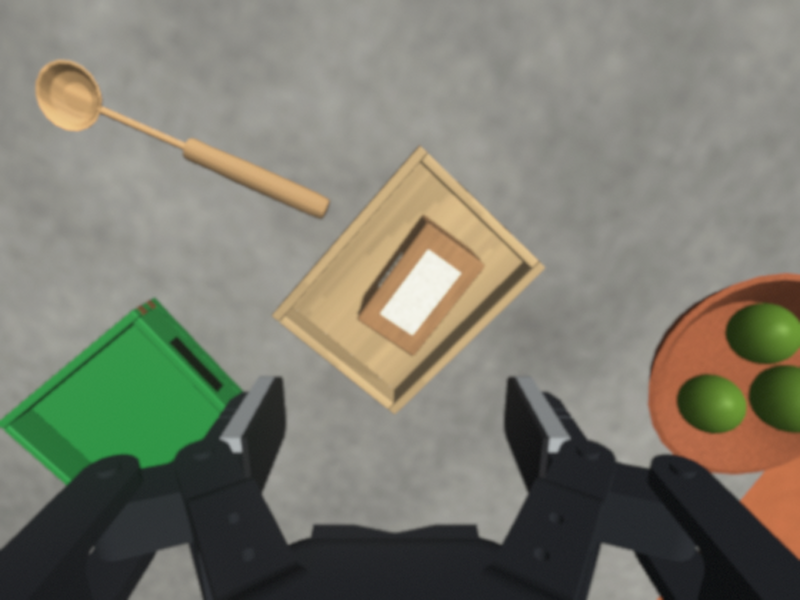

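The picture shows that the grasp missed: the tea box is still at (420,285), unmoved. I need to check how the fingers' geometry matches the images before trying again.

Run:
```python
from edge import *
from act import *
import json
P=json.load(open('poses.json'))
print('tip_reach',robot.tip_reach)
E=extr('wrist',P['w2']);T=np.eye(4);T[:3,:3]=rot(P['w2'][1]);T[:3,3]=P['w2'][0]
for q in [(0,.036,.017),(0,-.036,.017),(0,.036,0.004),(0,0,.017)]:
    print(q,proj((T@np.r_[q,1])[:3],'wrist',E)/.7)
print(refine(SEG['tea'],(.561,.2325,80),[('wrist',E,'pics/w2.png')]),refine(SEG['tray'],(.5564,.222,162.9),[('wrist',E,'pics/w2.png')]))
x,y,a=.5608,.2325,80
fingers.gripper_to(1.0,30);go(x,y,.10,a); robot.pause(.3); st('at .10')
a=save('scene','s1');b=save('side','d1')
p=np.array(robot.current_tool_pos())
crops=[]
for n,c in(('scene','s1'),('side','d1')):
    im=cv2.imread(f'pics/{c}.png')
    for z,col in((.10,(0,0,255)),(.083,(255,0,255))):
        u=proj([p[0],p[1],z],n,extr(n))[0]
        cv2.circle(im,tuple(np.round(u).astype(int)),2,col,-1)
    i=np.round(u).astype(int);y0=max(i[1]-75,0);x0=max(i[0]-75,0)
    crops.append(cv2.resize(im[y0:y0+150,x0:x0+150],(400,400),interpolation=cv2.INTER_CUBIC))
cv2.imwrite('pics/chk.png',np.hstack(crops))
```

```text
tip_reach 0.017
(0, 0.036, 0.017) [[483.2675 352.0793]]
(0, -0.036, 0.017) [[307.4998 351.9514]]
(0, 0.036, 0.004) [[489.5387 365.7742]]
(0, 0, 0.017) [[395.3709 352.0415]]
(array([ 0.5605,  0.2332, 78.9712]), np.float64(-53.36310577392578)) (array([  0.5556,   0.2211, 162.9005]), np.float64(-49.32691955566406))
at .10 pos [0.5618 0.2332 0.1018] rot [179.87  -0.13  80.06] gap 0.997 F [-0.5 -0.3  0. ] t 14.36
```

View pics/chk.png

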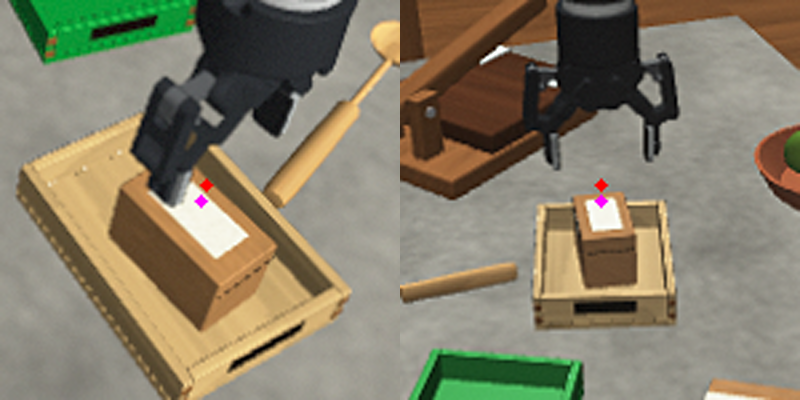

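The check picture shows the real fingertips about 28 mm short of the reported TCP (red dot), so the true finger reach differs from the stated one. I'll measure it by touching the bare ledge with closed fingers.

Run:
```python
from act import *
go(.59,.04,.08,80); fingers.gripper_to(0.0,30)
ln(.59,.04,.03,80,.1); h=ln(.59,.04,-.035,80,.025,4); st(f'touch {h}')
ln(.59,.04,.06,80,.15); st()
```

```text
touch True pos [ 0.59    0.04   -0.0118] rot [-179.98   -0.01   80.  ] gap 0.001 F [-0.5  0.   4.4] t 18.27
 pos [0.5893 0.0403 0.0593] rot [-179.92   -0.01   80.01] gap 0.004 F [ 0.3 -0.6 -0.1] t 18.91
```

Run:
```python
from act import *
p=[.5618,.2332];a=np.radians(80);tx=np.array([np.cos(a),np.sin(a),0]);ty=np.array([np.sin(a),-np.cos(a),0])
for n,m in(('scene',0),('side',400)):
    E=extr(n);i=np.round(proj([*p,.083],n,E)[0]).astype(int)-75
    i=np.maximum(i,0)
    f=lambda P:(proj(P,n,E)[0]-i)*400/150+[m,0]
    b=np.array([*p,.1018+.025])
    print(n,'mid',f(b),'tips',f(b+.0425*ty),f(b-.0425*ty),'px per 10mm x,y',f(b+.01*tx)-f(b),f(b+.01*ty)-f(b))
```

```text
scene mid [215.1636 159.3788] tips [166.2135 192.401 ] [261.4615 128.2269] px per 10mm x,y [12.5568 11.1353] [-11.2697   7.5948]
side mid [597.5179 159.7798] tips [640.1221 156.1471] [554.4353 163.5257] px per 10mm x,y [-1.4339 -4.7227] [10.0686 -0.8649]
```

```bash
cat > look.py <<'E'
from act import *
import json
def look(name,v=(.5364,.2420),z=.24,yaw=115):
    go(*v,z,yaw); robot.pause(.4)
    P=json.load(open('poses.json'));P[name]=(list(map(float,robot.current_tool_pos())),list(map(float,robot.current_eef_rot())))
    save('wrist',name);json.dump(P,open('poses.json','w'));st('look')
    cv2.imwrite(f'pics/{name}_v.png',cv2.resize(cv2.imread(f'pics/{name}.png'),(800,600),interpolation=cv2.INTER_CUBIC))
    return extr('wrist',P[name])
E
python3 - <<'E'
from look import *
from edge import *
x,y,a=.5605,.2328,79.5
go(x,y,.10,a); fingers.gripper_to(1.0,30); robot.pause(.2)
hit=ln(x,y,.028,a,.08,6); st(f'down {hit}')
if hit: raise SystemExit
fingers.gripper_to(0.0,30); st('grip')
if robot.current_finger_gap()<.4: raise SystemExit
ln(x,y,.053,a,.08); st('lift')
X,Y=tw(-.031,-.033)
ln(X,Y,.053,72.9,.06); robot.pause(.3); st('over')
hit=ln(X,Y,.0285,72.9,.03,5); st(f'set {hit}')
fingers.gripper_to(.85); ln(X,Y,.12,72.9,.15)
E=look('w3')
print(refine(SEG['tea'],(X,Y,72.9),[('wrist',E,'pics/w3.png')]),X,Y,refine(SEG['tray'],TRAY,[('wrist',E,'pics/w3.png')]))
E
```

```text
down False pos [0.5611 0.2329 0.0286] rot [179.93  -0.03  79.5 ] gap 1.004 F [ 0.5 -0.4  0. ] t 21.76
grip pos [0.561  0.233  0.0287] rot [179.94  -0.04  79.51] gap 0.626 F [ 0.9 -0.5  2.3] t 22.16
lift pos [0.5609 0.2329 0.0537] rot [179.95  -0.04  79.5 ] gap 0.624 F [-0.2  0.5 -1. ] t 22.62
over pos [0.5955 0.2445 0.0531] rot [-179.99   -0.01   72.9 ] gap 0.627 F [ 0.1 -0.4 -1.4] t 23.69
set True pos [0.5952 0.2442 0.0287] rot [-179.94    0.05   72.9 ] gap 0.628 F [ 0.2 -0.3  4.3] t 24.46
look pos [0.5364 0.2418 0.2393] rot [-179.93    0.03  114.98] gap 0.844 F [-0.6  0.1 -0.1] t 26.60
(array([ 0.5949,  0.2465, 73.5489]), np.float64(-36.609779357910156)) 0.5957329141914143 0.2444259194061435 (array([  0.5563,   0.2212, 162.9758]), np.float64(-45.14757537841797))
```

```bash
sed -i 's/^TRAY=.*/TRAY=(.5562,.2216,162.9)/' act.py
python3 - <<'E'
from look import *
x,y,a=.5772,-.1463,146.9
fingers.gripper_to(1.0,40); go(x,y,.13,a); robot.pause(.2)
hit=ln(x,y,.053,a,.08,6); st(f'down {hit}')
if hit: raise SystemExit
fingers.gripper_to(0.0,45); st('grip')
if robot.current_finger_gap()<.5: raise SystemExit
ln(x,y,.20,a,.15); st('lift')
X,Y=tw(0,.048)
go(X,Y,.20,162.9); ln(X,Y,.105,162.9,.1); robot.pause(.3); st('over')
p=(list(map(float,robot.current_tool_pos())),list(map(float,robot.current_eef_rot())))
save('wrist','w4')
P=json.load(open('poses.json'));P['w4']=p;json.dump(P,open('poses.json','w'))
save('scene','s4');save('side','d4')
w=cv2.resize(cv2.imread('pics/w4.png'),(400,300),interpolation=cv2.INTER_AREA)
c=[]
for n,k in(('scene','s4'),('side','d4')):
    u=np.round(proj([X,Y,.1],n,extr(n))[0]).astype(int)-70;u=np.maximum(u,0)
    c.append(cv2.resize(cv2.imread(f'pics/{k}.png')[u[1]:u[1]+140,u[0]:u[0]+140],(400,400),interpolation=cv2.INTER_CUBIC))
cv2.imwrite('pics/chk4.png',np.hstack(c))
E
```

```text
down False pos [ 0.5778 -0.1466  0.0536] rot [179.98   0.08 146.9 ] gap 1.000 F [0.7 0.4 0.1] t 29.71
grip pos [ 0.5781 -0.1461  0.0539] rot [179.93   0.09 146.92] gap 0.716 F [0.4 0.4 4.2] t 30.05
lift pos [ 0.5763 -0.1459  0.1986] rot [-179.95   -0.16  146.9 ] gap 0.719 F [-0.5  0.6 -3.5] t 31.18
over pos [0.5423 0.1758 0.1054] rot [179.97   0.03 162.9 ] gap 0.718 F [ 0.1 -0.1 -4.2] t 33.82
```

View pics/chk4.png

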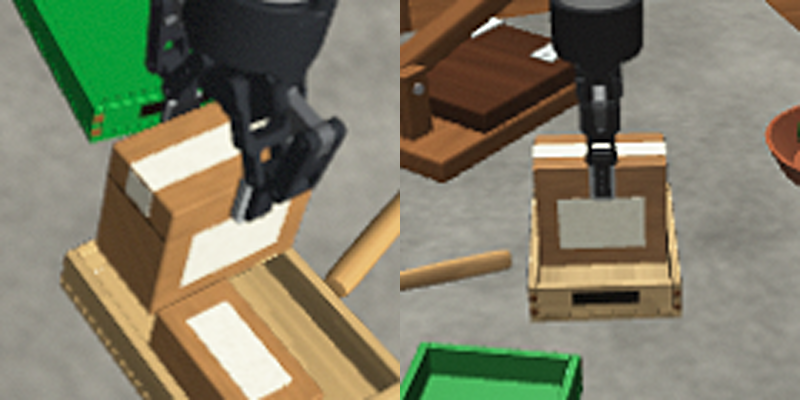

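View pics/w4.png

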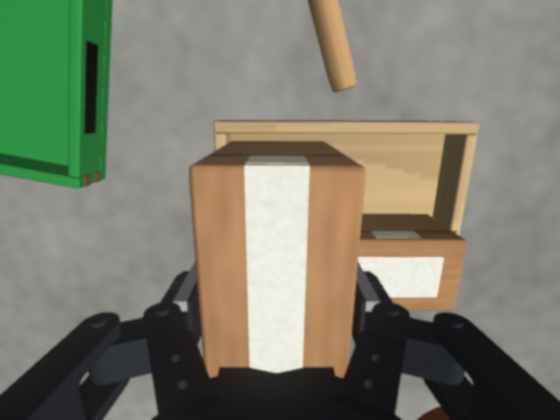

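The side crop shows the carton held upright and centred over the tray's end. The wrist view shows its front top edge at rows 165–167, columns 191–363, which I'll check numerically before descending.

Run:
```python
from edge import *
from act import *
import json
P=json.load(open('poses.json'));E=extr('wrist',P['w4']);p=P['w4']
g=cv2.cvtColor(cv2.imread('pics/w4.png'),cv2.COLOR_BGR2GRAY).astype(float)
T=np.eye(4);T[:3,:3]=rot(p[1]);T[:3,3]=p[0]
W=lambda q:(T@np.r_[q,1])[:3]
for dx in(-.003,0,.003): print(dx,[proj(W((.057+dx,s*.031,-.047)),'wrist',E)[0].round(1) for s in(-1,1)],'bottom',[proj(W((.057+dx,s*.031,.053)),'wrist',E)[0].round(1) for s in(-1,1)])
for c in (215,230,325,345):
    d=np.diff(g[120:200,c-3:c+4].mean(1));i=np.argsort(-abs(d))[:5]+120;print(c,sorted(zip(i,d[i-120].round())))
# tray as seen from here, and flour in world by its top edges
print('tray',refine(SEG['tray'][:0]+[SEG['tray'][0],SEG['tray'][3]]+[SEG['tray'][4],SEG['tray'][7]],TRAY,[('wrist',E,'pics/w4.png')]))
s=rect(114,62,p[0][2]*1e3+47)
for v in ('scene','side'):
  print(v,refine(s,(p[0][0],p[0][1],162.9),[(v,extr(v),f'pics/{"s4" if v=="scene" else "d4"}.png')]))
```

```text
-0.003 [array([188. , 177.9]), array([368.2, 178.1])] bottom [array([229.2, 147.3]), array([325.6, 147.3])]
0 [array([187.3, 169.3]), array([368.9, 169.4])] bottom [array([229. , 142.5]), array([325.8, 142.6])]
0.003 [array([186.6, 160.5]), array([369.7, 160.6])] bottom [array([228.8, 137.7]), array([326. , 137.8])]
215 [(np.int64(149), np.float64(-18.0)), (np.int64(150), np.float64(-17.0)), (np.int64(151), np.float64(-13.0)), (np.int64(164), np.float64(18.0)), (np.int64(165), np.float64(18.0))]
230 [(np.int64(121), np.float64(25.0)), (np.int64(131), np.float64(-18.0)), (np.int64(140), np.float64(-19.0)), (np.int64(141), np.float64(-20.0)), (np.int64(165), np.float64(18.0))]
325 [(np.int64(121), np.float64(28.0)), (np.int64(122), np.float64(18.0)), (np.int64(141), np.float64(-20.0)), (np.int64(142), np.float64(-20.0)), (np.int64(165), np.float64(16.0))]
345 [(np.int64(121), np.float64(29.0)), (np.int64(122), np.float64(18.0)), (np.int64(153), np.float64(-16.0)), (np.int64(154), np.float64(-20.0)), (np.int64(155), np.float64(-17.0))]
tray (array([  0.5561,   0.2214, 162.7455]), np.float64(-25.49687957763672))
scene (array([  0.5422,   0.1817, 158.8772]), np.float64(-45.93503952026367))
side (array([  0.539 ,   0.1645, 162.7198]), np.float64(-50.5897331237793))
```

Run:
```python
from look import *
X,Y=tw(-.0007,.048)
hit=ln(X,Y,.0615,162.9,.03,5); st(f'set {hit}')
z=robot.current_tool_pos()[2]
if z<.066:
    fingers.gripper_to(.85); ln(X,Y,.14,162.9,.15); st('up')
    E=look('w5')
    from edge import *
    r=rect(114,62,108)
    print('flour',refine(r,(X,Y,162.9),[('wrist',E,'pics/w5.png')]),X,Y)
    print('tea',refine(SEG['tea'],(.5949,.2465,73.2),[('wrist',E,'pics/w5.png')]))
```

```text
set False pos [0.5427 0.1755 0.0619] rot [179.99  -0.01 162.89] gap 0.720 F [-2.6 -0.4  0.3] t 35.57
up pos [0.5422 0.1756 0.1393] rot [-179.98   -0.06  162.91] gap 0.848 F [-0.7  0.2  0.4] t 36.52
look pos [0.5364 0.2418 0.2399] rot [-179.99   -0.    114.99] gap 0.851 F [-0.7 -0.2 -0.2] t 37.84
flour (array([  0.5412,   0.1757, 162.7602]), np.float64(-42.56905746459961)) 0.5427551194992083 0.17551610706201753
tea (array([ 0.5947,  0.2462, 72.5777]), np.float64(-38.26543045043945))
```

Run:
```python
from look import *
x,y,a=.5199,-.3604,49.5
fingers.gripper_to(1.0,40); go(x,y,.15,a); robot.pause(.2)
hit=ln(x,y,.053,a,.08,6); st(f'down {hit}')
if hit: raise SystemExit
fingers.gripper_to(0.0,45); st('grip')
if robot.current_finger_gap()<.4: raise SystemExit
ln(x,y,.24,a,.15); st('lift')
X,Y=tw(.0295,-.033)
go(X,Y,.24,72.9); ln(X,Y,.135,72.9,.12); robot.pause(.3); st('over')
p=(list(map(float,robot.current_tool_pos())),list(map(float,robot.current_eef_rot())))
save('wrist','w6')
P=json.load(open('poses.json'));P['w6']=p;json.dump(P,open('poses.json','w'))
g=cv2.cvtColor(cv2.imread('pics/w6.png'),cv2.COLOR_BGR2GRAY).astype(float)
E=extr('wrist',p);T=np.eye(4);T[:3,:3]=rot(p[1]);T[:3,3]=p[0]
W=lambda q:(T@np.r_[q,1])[:3]
for dx in(-.003,0,.003): print(dx,[proj(W((.045+dx,s*.028,-.042)),'wrist',E)[0].round(1) for s in(-1,1)],'bottom',[proj(W((.045+dx,s*.028,.053)),'wrist',E)[0].round(1) for s in(-1,1)])
for c in (245,276,305):
    d=np.diff(g[120:240,c-3:c+4].mean(1));i=np.argsort(-abs(d))[:7];print(c,sorted(zip((i+120).tolist(),d[i].round().tolist())))
```

```text
down False pos [ 0.5202 -0.3608  0.0537] rot [179.93   0.    49.5 ] gap 1.005 F [-1.7  0.5 -0.7] t 41.88
grip pos [ 0.5199 -0.3606  0.0536] rot [179.97  -0.01  49.5 ] gap 0.647 F [-1.4  0.8  3.5] t 42.26
lift pos [ 0.5197 -0.3598  0.2388] rot [-179.88   -0.01   49.5 ] gap 0.647 F [ 0.2  0.7 -2.2] t 43.66
over pos [0.538  0.2619 0.1355] rot [179.97  -0.04  72.9 ] gap 0.646 F [ 0.2  0.5 -3.1] t 47.21
-0.003 [array([201.3, 206. ]), array([352.8, 206.1])] bottom [array([233.9, 164.9]), array([319.6, 165. ])]
0 [array([200.8, 198.1]), array([353.4, 198.2])] bottom [array([233.7, 160.4]), array([319.8, 160.4])]
0.003 [array([200.2, 190.2]), array([354. , 190.3])] bottom [array([233.6, 155.7]), array([320. , 155.8])]
245 [(182, -18.0), (184, 19.0), (212, -21.0), (213, -39.0), (214, -35.0), (216, 29.0), (217, 23.0)]
276 [(137, 26.0), (138, 30.0), (212, -23.0), (213, -42.0), (214, -27.0), (216, 31.0), (217, 19.0)]
305 [(137, 32.0), (138, 42.0), (212, -25.0), (213, -46.0), (214, -22.0), (215, 26.0), (216, 31.0)]
```

View pics/w6.png

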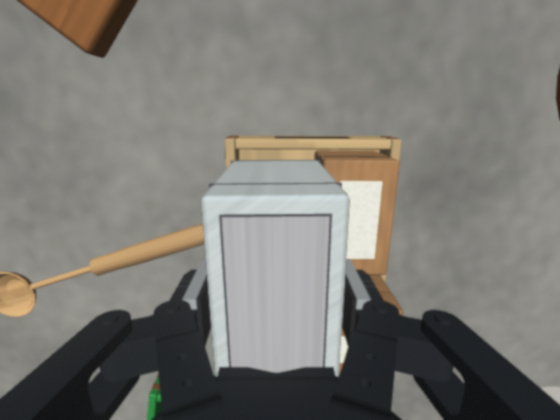

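The tin is held square: its top front edge is at row 195, against 198 predicted. The tea box's left edge is near column 317, almost in line with the tin's right edge at column 319. I'll measure that gap before lowering.

Run:
```python
from look import *
P=json.load(open('poses.json'));E=extr('wrist',P['w6']);p=P['w6']
g=cv2.imread('pics/w6.png').astype(float).mean(2)
def prof(r,a,b):
    d=np.diff(g[r-1:r+2,a:b].mean(0));i=np.argsort(-abs(d))[:6];return sorted((int(k)+a,round(d[k])) for k in i)
def tray(w):
    t=np.radians(TRAY[2]);d=w[:2]-np.array(TRAY[:2]);return (np.array([[np.cos(t),np.sin(t)],[-np.sin(t),np.cos(t)]])@d*1e3).round(1)
for r in (155,158,162): print(r,prof(r,306,335),prof(r,380,410))
for r in (200,230,260): print(r,prof(r,375,405))
for r in (175,185): print('tin',r,prof(r,200,240),prof(r,310,345))
print('col',[ (int(k)+140,round(d)) for c in [350] for k,d in enumerate(np.diff(g[140:175,c-3:c+4].mean(1))) if abs(d)>8])
for u,z in (((317,157),.068),((397,158),.068),((386,273),.068),((393,200),.068),((226,137),.038),((401,138),.038)):
    print(u,z,tray(at_z(u,z,'wrist',E)))
print('tcp',tray(np.array(p[0])))
```

```text
155 [(312, -14), (313, -30), (314, -34), (315, -15), (317, 7), (318, 6)] [(388, 8), (389, 23), (390, 27), (391, 18), (398, -9), (399, -10)]
158 [(312, -12), (313, -25), (314, -29), (315, -17), (320, 9), (321, 12)] [(389, 5), (390, 9), (391, 9), (392, 8), (398, -9), (399, -8)]
162 [(317, -13), (318, -21), (319, -25), (320, -20), (323, 20), (324, 15)] [(391, -1), (397, -4), (398, -3), (399, 1), (400, 2), (401, 1)]
200 [(378, -10), (379, -30), (380, -34), (381, -17), (386, -3), (395, 3)]
230 [(375, -14), (376, -35), (377, -34), (378, -16), (391, 3), (392, 4)]
260 [(379, -3), (380, -2), (385, -3), (387, 6), (388, 6), (389, 3)]
tin 175 [(218, 2), (219, 5), (220, 8), (221, 8), (222, 5), (223, 3)] [(326, -2), (327, -5), (328, -6), (329, -9), (330, -8), (331, -5)]
tin 185 [(207, -12), (208, -15), (210, 8), (211, 9), (212, 12), (213, 12)] [(336, -7), (337, -9), (338, -11), (340, 24), (341, 46), (342, 29)]
col [(146, -11), (147, -21), (148, -12), (150, -9), (156, 8), (157, 8), (158, 9), (159, 11)]
(317, 157) 0.068 [  0.7 -78.3]
(397, 158) 0.068 [-55.1 -77.7]
(386, 273) 0.068 [-56.6  11.5]
(393, 200) 0.068 [-55.6 -47.4]
(226, 137) 0.038 [ 67.8 -89.7]
(401, 138) 0.038 [-67.9 -89.1]
tcp [ 29.3 -33.2]
```

Run:
```python
from look import *
X,Y=tw(.0305,-.0328)
ln(X,Y,.135,72.9,.03); 
hit=ln(X,Y,.0615,72.9,.035,5); st(f'set {hit}')
z=robot.current_tool_pos()[2]
if z<.066:
    fingers.gripper_to(.80); ln(X,Y,.17,72.9,.15); st('up')
    go(.40,.32,.30,115); robot.pause(.3)
    save('scene','s7');save('side','d7')
    c=[]
    for n,k in(('scene','s7'),('side','d7')):
        u=np.round(proj([.556,.222,.05],n,extr(n))[0]).astype(int)-70;u=np.maximum(u,0)
        c.append(cv2.resize(cv2.imread(f'pics/{k}.png')[u[1]:u[1]+140,u[0]:u[0]+140],(400,400),interpolation=cv2.INTER_CUBIC))
    cv2.imwrite('pics/fin.png',np.hstack(c)); st('end')
```

```text
set False pos [0.5368 0.2619 0.0617] rot [179.98  -0.01  72.9 ] gap 0.647 F [ 1.3 -0.2 -2.6] t 49.76
up pos [0.5359 0.262  0.169 ] rot [-179.91    0.05   72.9 ] gap 0.799 F [-0.2 -0.6  0.5] t 50.92
end pos [0.4003 0.3195 0.2995] rot [-179.96    0.05  114.92] gap 0.800 F [-0.4 -0.6 -0. ] t 52.12
```

```bash
ls pics/fin.png
```

```text
pics/fin.png
```

View pics/fin.png

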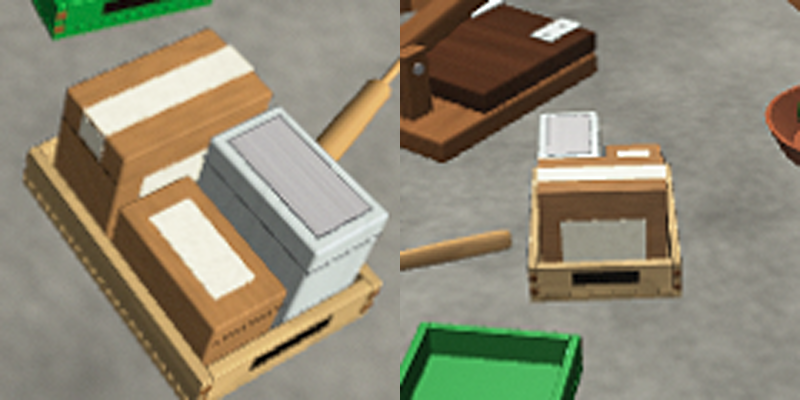

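The final crops show all three packs upright and level inside the wooden tray, with the flour at one end and the tea box and tin side by side. The spoon has not moved.

```bash
python3 -c "
from h import *
print(workorder.close_job())"
```

```text
the job is handed in; nothing more can be done
None
```

The flour carton, coffee tin and tea box all stand upright in the wooden tray; I handed the job in at about 52 s of robot time, with the final pictures showing them level and inside the walls. The first tea-box grasp missed because the fingertips sit 29 mm short of the stated reach, so I measured that and corrected for it; I did not re-check the mug, jar and scoop in the final pictures.

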